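# Slide the loaded dish tray home under the microscope head

### The job

Lift the aluminium tray with its two culture dishes from the bench, set it flat on the black microscope stage in front of the guide rails with its upright front plate towards the open (robot) side, and slide it under the two rails until it is fully home against the end stop and the spring catch in the stage has popped up behind it. Keep both dishes in their pockets, do not bump the microscope head above, leave the bottle, the jar and the slide box alone, and let go of everything at the end.

Things in the scene. Friction and masses are not known exactly. Their poses are not given: they have to be found in the camera images.
- tray: Plain aluminium tray: plate 160 (its x) x 116 (y) x 6 mm, 0.22 to 0.39 kg empty. Origin: centre of the underside, z up. +x: leading end, goes into the guide first; front plate at the -x end. Pockets (rims 12 mm high) at x = +44, -44 mm hold the dishes. An underside groove at y = -42 mm clears the catch but for the last 13 mm at the -x end. Starts flat on the bench, yaw within 0.6 rad.
- grip (a point): On the tray: centre of the top of its carrying grip, an upright block 28 mm long (x), 10 mm thick (y), in the middle of the tray, top 51 mm above the tray's underside and 45 mm above its plate. Take it from above, closing across y; no dish or rim within 50 mm to either side in y.
- front_plate (a point): On the tray: middle of the outer face of the upright front plate (60 mm wide in y, 6 mm thick), flush with the tray's rear edge: tray x = -80 mm, y = 0, 20 mm above the underside; the plate's top is 36 mm above the underside. To be pushed in +x.
- dish1: Closed clear round culture dish, 50 mm diameter, 14 mm high, 45 g, loose (2 mm play) in the leading pocket (tray x = +44 mm); its top is 20 mm above the tray's underside. Origin: centre of its underside.
- dish2: The same, in the pocket near the front plate (tray x = -44 mm).
- home (a point): On the stage floor, where the tray's origin is when home. x points into the guide (within 0.2 rad of ahead), y left, z up. Black level floor, 70 mm above the bench, x = -250 to +110 mm, y = -90 to +90 mm. A rigid end stop at x = +81 mm. A tall column stands left of the guide at y = 100 to 150 mm, x = -35 to +25 mm.
- mouth (a point): Middle of the mouth of the guide, on the stage floor, 67 mm before home, axes as home. Here two flared lead-ins begin, about 142 mm apart; they narrow over 22 mm to the rails, 120 mm apart inside (2 mm play each side of the tray), which run to the stop. Lips 6 mm wide over the rails (not over the flares) leave a slot 9.5 mm high: the tray must lie flat before it and slide in.
- head: Dark microscope head over the guide. Origin on the bench, 70 mm under the stage floor, at home x = -80 mm, y = 0; axes as home. Block from home x = -77 to +23 mm, y = -65 to +100 mm, 64 to 140 mm above the stage floor; lens tube on it. The home tray's rear face is just 3 mm clear of it: an upright gripper would hit it, one leaning back (to -x) by 30 to 40 degrees has room.
- catch (a joint): Spring catch: steel wedge in the stage floor, 12 mm wide, at home y = -42 mm; steep back at home x = -85 mm, 28 degree ramp towards the robot. 0 = up, 4 mm proud; grows as pressed (m), 0.004 = flush. The tray's rear end rides over it in the last 25 mm, adding 1 to 4 N to some 2 N of sliding friction; it pops up behind the tray's rear edge. The stop is rigid (18 N is surely the stop).
- bottle: Bystander: amber bottle, 60 mm diameter, 130 mm high. Origin: centre of its underside.
- slidebox: Bystander: grey slide box 90 x 70 x 30 mm. Origin: centre of its underside.
- jar: Bystander: glass jar, 70 mm diameter, 80 mm high. Origin: centre of its underside.
There are look-alikes about, which are no part of the job. Of the things that look like the tray, the middle-sized one is meant.

How it is judged:
On the way, in this order (a step that is already met when the one before it is completed fails the run):
1. the tray is lifted clear of the bench with both dishes on it (height (world z) of tray above 0.05 m and x of dish1 in the frame of tray between 0.038 and 0.05 m and y of dish1 in the frame of tray between -0.006 and 0.006 m and z of dish1 in the frame of tray between 0.003 and 0.01 m and x of dish2 in the frame of tray between -0.05 and -0.038 m and y of dish2 in the frame of tray between -0.006 and 0.006 m and z of dish2 in the frame of tray between 0.003 and 0.01 m), for 0.2 s.
2. the tray lies flat on the stage, squarely in line with the guide, its leading end at or in the mouth (x of tray in the frame of home between -0.19 and -0.02 m and y of tray in the frame of home between -0.012 and 0.012 m and z of tray in the frame of home between -0.003 and 0.004 m and angle between the x axis of tray and the x axis of home, either way round below 0.12 rad and x of dish1 in the frame of tray between 0.038 and 0.05 m and y of dish1 in the frame of tray between -0.006 and 0.006 m and z of dish1 in the frame of tray between 0.003 and 0.01 m and x of dish2 in the frame of tray between -0.05 and -0.038 m and y of dish2 in the frame of tray between -0.006 and 0.006 m and z of dish2 in the frame of tray between 0.003 and 0.01 m), for 0.2 s.
At the end, for the whole second after the job is handed in: Tray at rest, flat on the stage and home: from 4.5 mm short of home to 3 mm past it along the guide, within 4 mm sideways, 3 mm in height, 0.06 rad in line; catch up (under 1.5 mm) behind it; both dishes flat in their own pockets, within 6 mm of the pocket centres (x of tray in the frame of home between -0.0045 and 0.003 m and y of tray in the frame of home between -0.004 and 0.004 m and z of tray in the frame of home between -0.003 and 0.003 m and angle between the x axis of tray and the x axis of home, either way round below 0.06 rad and angle between tray's own z axis and vertical below 0.05 rad and value of joint catch below 0.0015 m and linear speed of tray below 0.01 m/s and x of dish1 in the frame of tray between 0.038 and 0.05 m and y of dish1 in the frame of tray between -0.006 and 0.006 m and z of dish1 in the frame of tray between 0.003 and 0.01 m and x of dish2 in the frame of tray between -0.05 and -0.038 m and y of dish2 in the frame of tray between -0.006 and 0.006 m and z of dish2 in the frame of tray between 0.003 and 0.01 m); the robot touches nothing.
It fails at once if the microscope head is bumped (over 5 N) (contact force between head and anything else above 5 N).
It fails at once if a dish tips over (angle between any of dish1, dish2's own z axis and vertical above 0.5 rad).
It fails at once if a bystander is moved over 25 mm or tipped (distance of any of bottle, slidebox, jar from where it was at the start of the episode above 0.025 m or angle between any of bottle, slidebox, jar's own z axis and vertical above 0.3 rad).
It also fails if it takes over 61 s, if anything falls off the work surface, if the arm or the gripper's body presses on something with over 40 N, if the wrist force passes 120 N, or if a joint passes its speed limit or range.

### The arm

A 6-joint arm with a two-finger parallel gripper is mounted at the origin on the work surface. World frame = base frame: x ahead of the robot, y to its left, z up, the work surface at z = 0. Lengths are in m, angles in rad, forces in N, time in s.
With the tool pointing down it reaches from about 0.3 to 0.75 m from the base axis. Payload 8.5 kg.
Tool frame: the origin (TCP) lies on the front face of the gripper's body, between the roots of the fingers; the fingertips stand 64 mm ahead of it and the grasp point (between the pads) lies 45 mm ahead of it; z points along the fingers, y is the line along which they close (so a half turn about z gives the same grasp; the last joint's range is limited). The gripper opens to 88 mm and grips with 3 to 60 N. Pads are 18 mm wide; open, the fingers measure 123 mm over their backs; the gripper's body (75 mm by 187 mm) begins 45 mm behind the grasp point.
Start: joints at [0.943, 0.381, 1.297, -0, 1.464, -0.215], TCP at [0.221, 0.504, 0.303] pointing down, gripper open.
Joint ranges: [-3.11, 3.11], [-0.89, 2.33], [0.22, 2.48], [-1.42, 4.56], [0.17, 2.85], [-2.88, 2.88]. Speed limits (rad/s): [2.39, 2.39, 3.14, 3.14, 3.14, 3.14].

### API

Orientations are given as a unit quaternion [w, x, y, z].
In Python, from plant import arm, get_image, order gives the robot as it stands.
- The arm moves only by the tool step_arm, never from a script. Its argument "series" is text: rows parted by semicolons, each of 5 numbers parted by spaces: the opening in per cent of the stroke, from 0 (shut) to 100 (fully open), then the shift along the world's x, y, z in m, then the turn about the world's z in degrees. In form: claw x y z spin; .... A call has exactly 8 rows; each row shifts and turns the commanded pose from where the row before left it; what a row does not reach is not made up. A row lasts 1/8 s, in which the tool goes at most 62.5 mm and 10.7 degrees, less where a joint would pass 70% of its speed; a pose out of reach is approached as far as the arm can. A call with a gripper value outside its range is refused whole. The fingers move at their own pace and stop on an object; "force" is the grip in N (left out, the last holds). Time passes only in rows, so rows that do not move let the fingers close, or fill a call up. It gives the time, the measured TCP pose, the force, the opening and the grip force at its end, in the units of the state.
- arm.get_obs(): the state, without advancing time (a new reading comes with each control period).
- get_image(name): name is "side" or "top" or "wrist"; returns a dict with "img" (420x560x3 uint8, red, green, blue), "depth" (420x560 float32, m along the optical axis (not along the pixel's ray), 0 where there is no reading), "fx", "fy", "cx", "cy" (pixels), "extrinsics" (4x4, takes a point from camera to world coordinates). Camera axes: x right, y down, z forward; pixel columns grow to the right and rows downward; lengths in m; the calibration is good to about 2 mm. A picture is of the moment at which its call begins.
- order.hand_in(): hands the job in; it is judged then, once.
The state is a dict: "time": time; "joint_pos": joint angles; "joint_velocities": joint speeds; "joint_torque": joint torques, N m; "eef_pos": TCP position; "tcp_rot": TCP orientation; "wrist_force": force on the tool from outside, world axes, zero at the start; "moment": the same for the moment, N m; "finger_gap": finger opening in m; "gripper_force": force on a finger pad.
Only numpy, scipy, OpenCV 4.12 (cv2) and the standard library are available. Lean on these libraries where they do the work, as an engineer would, in place of code of your own. Each camera call takes 0.05 s, during which the arm holds its last target. There are 200 camera calls.

## Working session

There is one attempt and no reset: what is moved stays moved. The work goes in short steps, Python scripts to look and compute and a tool call to move; the robot and the scene stay as the last step left them, time stands still between calls to the robot, and variables do not carry over. Pictures are saved under pics/ and viewed, at most 10 in all, crops included, and the job is handed in when it is done.

Besides the shell and the picture viewer there is one more tool, called after "Call:" as a command line: name --argument value ..., lists and objects as JSON in quotes. step_arm: Moves the arm, as the interface text tells. Its arguments: {"type":"object","properties":{"series":{"type":"string"},"force":{"type":"number"}},"required":["series"]}

```bash
mkdir -p pics; cat > h.py <<'E'
import numpy as np, cv2, pickle
from plant import arm, get_image, order
def shot(n,save=None):
    d=get_image(n)
    pickle.dump({k:np.asarray(v) for k,v in d.items()},open(f'{n}.pkl','wb'))
    if save: cv2.imwrite(f'pics/{save}.png',d['img'][:,:,::-1])
    return d
def load(n): return pickle.load(open(f'{n}.pkl','rb'))
def cloud(d):
    v,u=np.mgrid[0:420,0:560]; z=d['depth']
    p=np.stack([(u-d['cx'])/d['fx']*z,(v-d['cy'])/d['fy']*z,z],-1)
    return p@d['extrinsics'][:3,:3].T+d['extrinsics'][:3,3]
def ray(d,u,v,h):
    r=d['extrinsics'][:3,:3]@np.array([(u-d['cx'])/d['fx'],(v-d['cy'])/d['fy'],1]);o=d['extrinsics'][:3,3]
    return o+r*(h-o[2])/r[2]
E
python3 - <<'E'
from h import *
a=shot('top');b=shot('side')
cv2.imwrite('pics/a_top.png',a['img'][:,:,::-1]);cv2.imwrite('pics/a_side.png',b['img'][:,:,::-1])
o=arm.get_obs();print(o['time'],o['eef_pos'],o['tcp_rot'],o['finger_gap'])
for d in(a,b):print(np.round(d['extrinsics'],3),d['fx'])
E
```

```text
0.1 [0.22054481 0.50366102 0.30223016] [-2.63651034e-04  2.04919488e-01  9.78778624e-01 -5.83001520e-04] 0.0881744134987837
[[-0.025 -0.989  0.146  0.322]
 [-1.     0.024 -0.007 -0.084]
 [ 0.003 -0.147 -0.989  1.7  ]
 [ 0.     0.     0.     1.   ]] 470.43302264120837
[[ 0.996 -0.041  0.082  0.428]
 [-0.091 -0.567  0.819 -1.092]
 [ 0.013 -0.823 -0.569  0.753]
 [ 0.     0.     0.     1.   ]] 428.7617365145231
```

View pics/a_top.png

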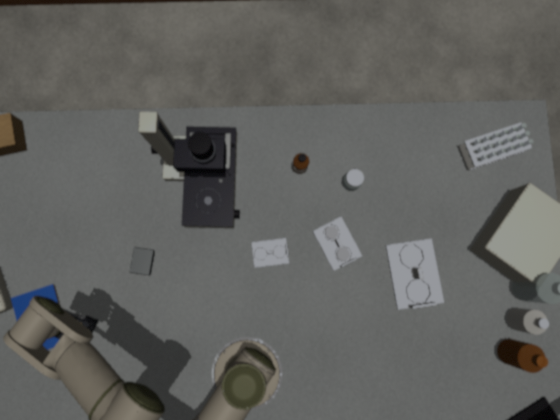

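View pics/a_side.png

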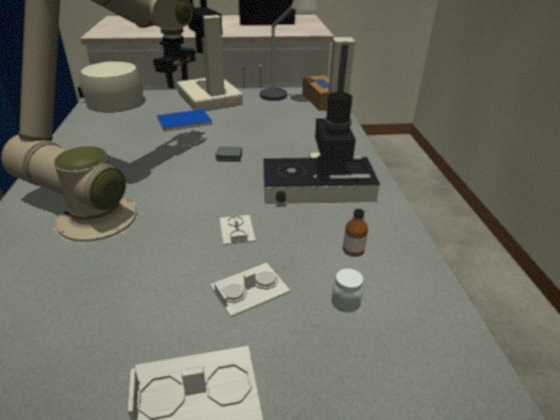

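Top view candidates for the tray: small plate (270,252), middle one (337,243), large plate (415,272). The middle-sized one with dishes at (337,243) is meant. The slide box is at (142,261), the bottle at (301,162) and the jar at (354,180). The stage is at (209,180), with its open end at the bottom.

```bash
python3 - <<'E'
from h import *
a=load('top');b=load('side')
for n,d,box,(u0,v0) in(('top',a,(295,205,85,75),(337,243)),('side',b,(200,255,100,65),(250,288))):
    x,y,w,h=box; g=d['img'].max(2)[y:y+h,x:x+w]
    t,m=cv2.threshold(cv2.GaussianBlur(g,(3,3),0),0,255,cv2.THRESH_OTSU)
    c=max(cv2.findContours(m,0,2)[0],key=cv2.contourArea)+np.array([x,y])
    P=np.array([ray(d,*p[0],.006)[:2] for p in c],np.float32)
    r=cv2.minAreaRect(P);print(n,t,r)
    q=cv2.boxPoints(r);print(q)
C=cloud(a);print('head/stage depth z',C[210,205],C[150,190],C[243,337],C[226,332])
Cs=cloud(b)
# stage floor points
for n,cl in(('top',C),('side',Cs)):
    m=(abs(cl[...,2]-.07)<.006)&(cl[...,0]>.3)&(cl[...,1]>.0)&(cl[...,1]<.45)
    dk=(a if n=='top' else b)['img'].max(2)<60
    P=cl[m&dk].astype(np.float32)[:,:2];print(n,len(P),cv2.minAreaRect(P),P.min(0),P.max(0))
im1=cv2.resize(a['img'][100:285,140:370],None,fx=3.2,fy=3.2,interpolation=2)[:,:,::-1]
cv2.imwrite('pics/b_top.png',im1)
im2=cv2.resize(b['img'][90:325,200:400],None,fx=2.5,fy=2.5,interpolation=2)[:,:,::-1]
cv2.imwrite('pics/b_side.png',im2)
E
```

```text
top 125.0 ((0.4423864483833313, -0.3363756835460663), (0.16383254528045654, 0.11896208673715591), 25.43088150024414)
[[ 0.34286508 -0.31783476]
 [ 0.39395002 -0.42526987]
 [ 0.5419078  -0.3549166 ]
 [ 0.49082288 -0.2474815 ]]
side 161.0 ((0.4447059631347656, -0.3329402208328247), (0.16079846024513245, 0.1170341894030571), 25.57084083557129)
[[ 0.34692413 -0.31485718]
 [ 0.39743918 -0.42042816]
 [ 0.5424878  -0.35102326]
 [ 0.49197274 -0.24545228]]
head/stage depth z [0.56467022 0.13010753 0.07037778] [0.73230324 0.15352088 0.24709101] [ 0.44103658 -0.33332168  0.02420717] [ 0.50275768 -0.31874411  0.02045946]Traceback (most recent call last):
  File "<stdin>", line 16, in <module>
cv2.error: OpenCV(4.12.0) /io/opencv/modules/imgproc/src/convhull.cpp:143: error: (-215:Assertion failed) total >= 0 && (depth == CV_32F || depth == CV_32S) in function 'convexHull'
```

```bash
python3 - <<'E'
from h import *
a=load('top');b=load('side')
for n,d in(('top',a),('side',b)):
    cl=cloud(d)
    for h,lo,hi in((.07,.004,200),):
        m=(abs(cl[...,2]-h)<lo)&(cl[...,0]>.3)&(cl[...,0]<1.1)&(cl[...,1]>-.05)&(cl[...,1]<.35)
        P=cl[m].astype(np.float32)[:,:2].copy();print(n,len(P))
        if len(P): print(cv2.minAreaRect(P),cv2.boxPoints(cv2.minAreaRect(P)).round(4).tolist())
    for h in (.14,.205):
        m=(cl[...,2]>h-.012)&(cl[...,2]<h+.012)&(cl[...,0]>.4)&(cl[...,0]<1.1)&(cl[...,1]>-.05)&(cl[...,1]<.35)
        P=cl[m].astype(np.float32)[:,:2].copy();print(h,len(P), cv2.minAreaRect(P) if len(P) else '')
im1=cv2.resize(a['img'][105:240,140:260],None,fx=4.4,fy=4.4,interpolation=2)[:,:,::-1]
t=cv2.resize(b['img'][250:320,200:300],None,fx=2.6,fy=2.6,interpolation=2)[:,:,::-1]
s=cv2.resize(b['img'][140:210,255:385],None,fx=2,fy=2,interpolation=2)[:,:,::-1]
im=np.zeros((594,795,3),np.uint8);im[:,:528]=im1;im[:182,530:790]=t;im[200:340,530:790]=s
cv2.imwrite('pics/b1.png',im)
E
```

```text
top 2326
((0.6915753483772278, 0.14016187191009521), (0.22854626178741455, 0.3608376681804657), 87.5849380493164) [[0.5065000057220459, 0.03359999880194664], [0.8669999837875366, 0.018400000408291817], [0.8766000270843506, 0.2467000037431717], [0.5160999894142151, 0.26190000772476196]]
0.14 47 ((0.7097975611686707, 0.14617924392223358), (0.09212513267993927, 0.21924632787704468), 11.472651481628418)
0.205 1013 ((0.7344881296157837, 0.16994023323059082), (0.24188381433486938, 0.1003771722316742), 87.26106262207031)
side 2587
((0.6900999546051025, 0.11759871989488602), (0.19056178629398346, 0.3611627519130707), 87.58092498779297) [[0.5056999921798706, 0.029999999329447746], [0.8665000200271606, 0.014800000004470348], [0.8744999766349792, 0.20520000159740448], [0.513700008392334, 0.22040000557899475]]
0.14 115 ((0.6962521076202393, 0.11253627389669418), (0.08325716853141785, 0.19347220659255981), 28.34767723083496)
0.205 568 ((0.7331781983375549, 0.15606281161308289), (0.21958252787590027, 0.10043943673372269), 87.74368286132812)
```

View pics/b1.png

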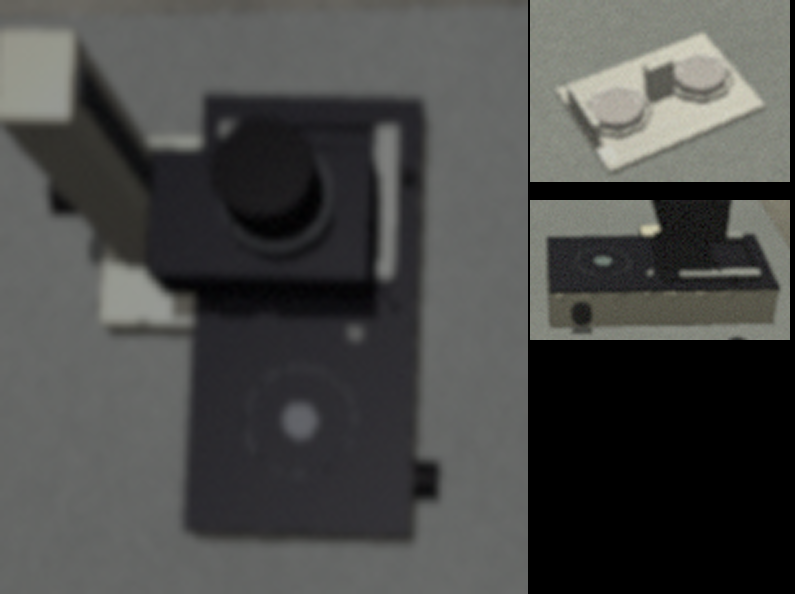

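The crop shows the front plate at the tray's near (-x) end and both dishes seated. The stage lies with yaw about -2.4°, its catch shows as a bright spot at top pixel (221,181), and the right lip is white. I'll move above the tray (≈0.444, -0.334, yaw 25.5°).

Call:
step_arm --series "100 0.025 -0.0524 0 -8.2;100 0.025 -0.0524 0 -8.2;100 0.025 -0.0524 0 -8.2;100 0.025 -0.0524 0 -8.2;100 0.025 -0.0524 0 -8.2;100 0.025 -0.0524 0 -8.2;100 0.025 -0.0524 0 -8.2;100 0.025 -0.0524 0 -8.2" --force 25

```text
time: 1.1
eef_pos: [0.4211, 0.0827, 0.3027]
tcp_rot: [-0.0, 0.704, 0.71, 0.0]
wrist_force: [0.8, 1.8, -0.2]
finger_gap: 0.0879
gripper_force: 0.0
```

Call:
step_arm --series "100 0.003 -0.0524 -0.012 -8.2;100 0.003 -0.0524 -0.012 -8.2;100 0.003 -0.0524 -0.012 -8.2;100 0.003 -0.0524 -0.012 -8.2;100 0.003 -0.0524 -0.012 -8.2;100 0.003 -0.0524 -0.012 -8.2;100 0.003 -0.0524 -0.012 -8.2;100 0.003 -0.0514 -0.012 -7.8"

```text
time: 2.1
eef_pos: [0.4444, -0.3353, 0.206]
tcp_rot: [-0.0, 0.976, 0.219, -0.0]
wrist_force: [0.2, -0.2, 0.5]
finger_gap: 0.0882
gripper_force: 0.0
```

```bash
cat >> h.py <<'E'
from scipy.spatial.transform import Rotation as R
def st():
    o=arm.get_obs();q=o['tcp_rot'];r=R.from_quat([q[1],q[2],q[3],q[0]]).as_matrix()
    print('t',round(o['time'],2),'p',np.round(o['eef_pos'],4),'yang',round(np.degrees(np.arctan2(r[1,1],r[0,1])),2),'z',np.round(r[:,2],3),'q',np.round(o['joint_pos'],3),'F',np.round(o['wrist_force'],1),'gap',round(float(o['finger_gap']),4))
    return o
E
python3 - <<'E'
from h import *
st();a=shot('top');w=shot('wrist')
# catch, head, home
for u,v in((220.7,180.7),): print('catch top',ray(a,u,v,.072))
b=load('side');print('catch side',ray(b,255+120/2,140+(272-200)/2,.072))
bt=cloud(a)
print('bottle',bt[162,301],'jar',bt[180,354],'box',bt[261,142])
# tray in wrist
g=w['img'].max(2)
cl=cloud(w)
m=(abs(cl[...,2]-.051)<.005)&(np.hypot(cl[...,0]-.444,cl[...,1]+.334)<.04)
P=cl[m].astype(np.float32)[:,:2].copy();print(len(P),cv2.minAreaRect(P) if len(P) else '')
cv2.imwrite('pics/c_w.png',w['img'][:,:,::-1])
E
```

```text
t 2.1 p [ 0.4444 -0.3353  0.206 ] yang -64.73 z [-0.  0. -1.] q [-0.859  0.48   1.431  0.     1.231  0.271] F [ 0.2 -0.2  0.5] gap 0.0882
catch top [0.6675436  0.07400715 0.072     ]
catch side [0.67149716 0.07718372 0.072     ]
bottle [ 0.71875198 -0.20866485  0.11019527] jar [ 0.65642849 -0.39462677  0.08210834] box [0.39462396 0.36001999 0.023905  ]
429 ((0.44248223304748535, -0.3353637754917145), (0.02720729447901249, 0.009438172914087772), 24.661664962768555)
```

View pics/c_w.png

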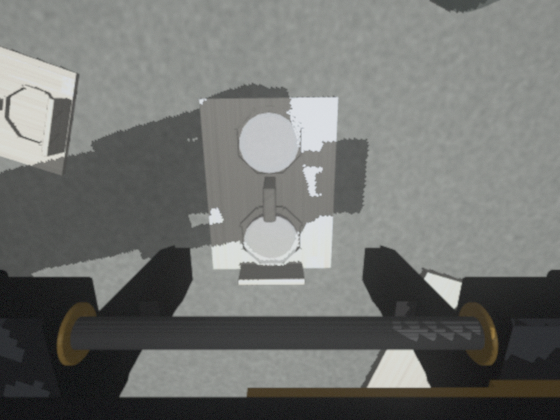

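The wrist view shows the middle tray square to the gripper: grip at (270,200), dishes at (268,142) and (272,238), front plate at the bottom (272,273). The measured grip top is 27x9.4 mm at z≈0.051, as expected. I'll descend and grasp.

Call:
step_arm --series "100 -0.001 0 -0.03 0;100 -0.001 0 -0.03 0;100 0 0 -0.03 0;100 0 0 -0.025 0;100 0 0 -0.011 0;0 0 0 0 0;0 0 0 0 0;0 0 0 0 0" --force 25

```text
time: 3.2
eef_pos: [0.4428, -0.3338, 0.0816]
tcp_rot: [0.001, 0.975, 0.221, 0.0]
wrist_force: [-0.2, 0.3, -0.0]
finger_gap: 0.0604
gripper_force: 0.0
```

Call:
step_arm --series "0 0 0 0 0;0 0 0 0 0;0 0 0 0 0;0 0 0 0.01 0;0 0 0 0.015 0;0 0 0 0.02 0;0 0 0 0.02 0;0 0 0 0.02 0" --force 35

```text
time: 4.2
eef_pos: [0.4425, -0.3334, 0.167]
tcp_rot: [-0.0, 0.975, 0.221, -0.0]
wrist_force: [-0.1, 1.0, -3.6]
finger_gap: 0.0093
gripper_force: 35.0
```

```bash
python3 - <<'E'
from h import *
st();shot('wrist','d_w')
E
```

```text
t 4.2 p [ 0.4425 -0.3334  0.167 ] yang -64.45 z [-0.  0. -1.] q [-0.859  0.522  1.488  0.     1.131  0.265] F [-0.1  1.  -3.6] gap 0.0093
```

View pics/d_w.png

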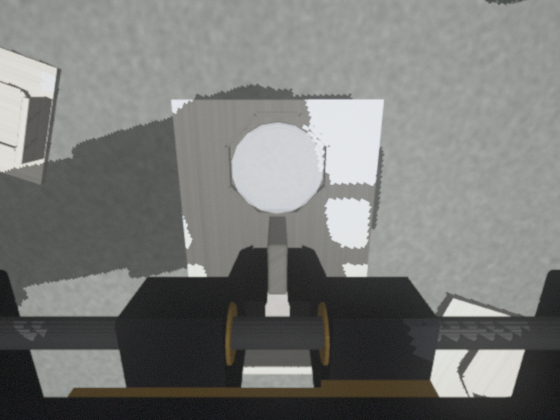

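The tray hangs square between the pads, gap 9.3 mm. I'll carry it to in front of the guide.

Call:
step_arm --series "0 0.005 0.015 0.008 -2.5;0 0.010 0.03 0.008 -2.5;0 0.0128 0.038 0.008 -2.5;0 0.0135 0.04 0.008 -2.5;0 0.0135 0.04 0.008 -2.5;0 0.0135 0.04 0 -2.5;0 0.0135 0.04 0 -2.5;0 0.0135 0.04 0 -2.5"

```text
time: 5.25
eef_pos: [0.538, -0.0492, 0.2058]
tcp_rot: [-0.0, 0.999, 0.048, -0.0]
wrist_force: [-0.2, -0.1, -3.6]
finger_gap: 0.0096
gripper_force: 35.0
```

Call:
step_arm --series "0 0.0135 0.04 0 -2.5;0 0.0135 0.04 0 -2.5;0 0.0118 0.035 0 -2;0 0.0084 0.025 0 -1;0 0.005 0.015 0 0;0 0.003 0.010 0 0;0 0.002 0.005 0 0;0 0 0 0 0"

```text
time: 6.25
eef_pos: [0.5951, 0.1191, 0.2057]
tcp_rot: [0.0, 1.0, -0.021, -0.0]
wrist_force: [0.3, 0.1, -3.8]
finger_gap: 0.0096
gripper_force: 35.0
```

```bash
python3 - <<'E'
from h import *
st();s=shot('side');w=shot('wrist')
im=np.vstack([np.hstack([cv2.resize(s['img'][120:220,230:390],None,fx=2.5,fy=2.5,interpolation=2)]),cv2.resize(w['img'],(400,300))])[:,:,::-1]
cv2.imwrite('pics/e.png',im)
E
```

```text
t 6.25 p [0.5951 0.1191 0.2057] yang -92.46 z [-0. -0. -1.] q [ 0.003  0.56   1.283 -0.     1.299  1.617] F [ 0.3  0.1 -3.8] gap 0.0096
```

View pics/e.png

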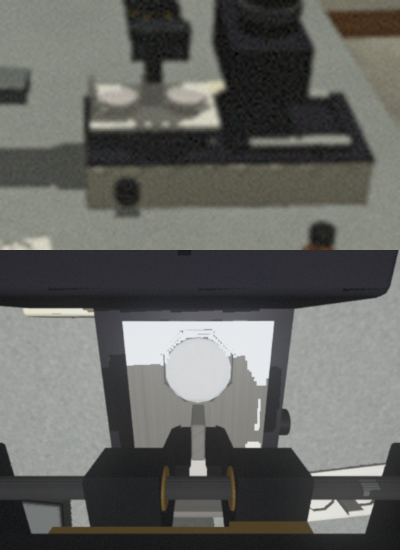

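Both dishes are seated, and the tray is over the front of the stage, roughly centred between the flares. I'll check the lateral alignment with wrist depth.

```bash
python3 - <<'E'
from h import *
th=-.0419;M=np.array([[np.cos(th),np.sin(th)],[-np.sin(th),np.cos(th)]])
w=load('wrist');c=cloud(w);ok=w['depth']>0
H=(c[...,:2]-np.array([.760,.1128]))@M.T
m=ok&(abs(c[...,2]-.07)<.006)
print('floor z',np.median(c[m][:,2]),m.sum())
for x0 in(-.22,-.19,-.16,-.13,-.11,-.09):
    s=m&(abs(H[...,0]-x0)<.006)&(abs(H[...,1])<.12)
    y=H[s][:,1]
    if len(y):print(x0,len(y),np.percentile(y,[0.5,1,99,99.5]).round(4))
t=ok&(abs(c[...,2]-.131)<.004)&(abs(H[...,1])<.08)&(H[...,0]<-.05)
print('tray',cv2.minAreaRect(H[t].astype(np.float32).copy()),np.median(c[t][:,2]),np.percentile(H[t],[.5,99.5],axis=0))
r=ok&(c[...,2]>.076)&(c[...,2]<.10)&(abs(H[...,1])<.1)&(H[...,0]<-.02)
P=H[r];print(len(P))
for k in(P[P[:,1]>0],P[P[:,1]<0]):
    if len(k)>0:print(k.min(0).round(4),k.max(0).round(4),np.median(c[r][:,2]))
E
```

```text
floor z 0.06985112887913722 15379
-0.22 115 [-0.0878 -0.0877  0.0907  0.091 ]
-0.19 824 [-0.0883 -0.0879  0.0911  0.0913]
-0.16 921 [-0.0884 -0.0881  0.091   0.0912]
-0.13 1040 [-0.0882 -0.088   0.0911  0.0913]
-0.11 1137 [-0.0885 -0.0882  0.091   0.0912]
-0.09 1765 [-0.0882 -0.088   0.0908  0.091 ]
tray ((-0.19874423742294312, -0.003032153472304344), (0.04211851581931114, 0.09548279643058777), 89.0025634765625) 0.13309511302782845 [[-0.2459983  -0.02278173]
 [-0.15137011  0.01823873]]
0
```

Call:
step_arm --series "0 0 0.002 -0.005 0;0 0 0 -0.010 0;0 0 0 -0.012 0;0 0 0 -0.012 0;0 0 0 -0.008 0;0 0 0 -0.004 0;0 0 0 -0.002 0;0 0 0 0 0"

```text
time: 7.35
eef_pos: [0.5994, 0.1211, 0.1613]
tcp_rot: [0.0, 1.0, -0.021, 0.01]
wrist_force: [-1.4, -1.9, 48.5]
finger_gap: 0.0099
gripper_force: 35.0
```

Call:
step_arm --series "0 0 0 0.008 0;0 0 0 0.008 0;0 0 0 0 0;0 0 0 0 0;0 0 0 0 0;0 0 0 0 0;0 0 0 0 0;0 0 0 0 0"

```text
time: 8.35
eef_pos: [0.5951, 0.1214, 0.1687]
tcp_rot: [0.0, 1.0, -0.021, -0.0]
wrist_force: [0.8, -1.0, -3.7]
finger_gap: 0.0096
gripper_force: 35.0
```

```bash
python3 - <<'E'
from h import *
st();s=shot('side');w=shot('wrist')
im=np.vstack([cv2.resize(s['img'][130:210,250:370],None,fx=3.6,fy=3.6,interpolation=2),cv2.resize(w['img'][40:400],(432,278))])[:,:,::-1]
cv2.imwrite('pics/f.png',im)
E
```

```text
t 8.35 p [0.5951 0.1214 0.1687] yang -92.45 z [-0. -0. -1.] q [ 0.007  0.599  1.327 -0.     1.215  1.62 ] F [ 0.8 -1.  -3.7] gap 0.0096
```

View pics/f.png

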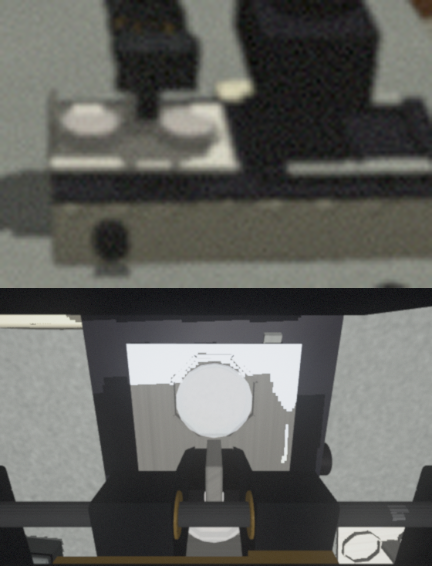

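```bash
python3 - <<'E'
from h import *
th=-.0419;M=np.array([[np.cos(th),np.sin(th)],[-np.sin(th),np.cos(th)]])
for n in('wrist','side'):
    w=load(n);c=cloud(w);ok=w['depth']>0
    H=(c[...,:2]-np.array([.760,.1142]))@M.T
    print(n)
    for x0 in np.arange(-.26,-.06,.01):
        row=[]
        for y0 in(-.08,-.065,-.05,-.04,-.02,0,.02,.04,.05,.065,.08):
            s=ok&(abs(H[...,0]-x0)<.005)&(abs(H[...,1]-y0)<.005)&(c[...,2]<.2)
            row.append(f'{np.median(c[s][:,2])*1000:4.0f}' if s.sum()>1 else '  --')
        print(round(x0,3),*row)
E
```

```text
wrist
-0.26   --   --   --   --   --   --   --   --   --   --   --
-0.25   --   --   --   --   96  100   96   --   --   --   --
-0.24   --   --   --   --  101   99   98   --   --   --   --
-0.23   --   --   --   --   98   98   98   --   --   --   --
-0.22   --   --   --   --   --   --   --   --   --   --   --
-0.21   --   --   --   --   --   --   --   --   --   --   --
-0.2   --   --   --   --   --   --   --   --   --   --   70
-0.19   70   70   83   83   --   --   --   83   83   70   70
-0.18   70   70   83   83   --  128   83   83   83   70   70
-0.17  173   70   83   83   83  128   83   83   83   70  173
-0.16  176   70   83   83  119  122   84   83   83   70  175
-0.15   70   70   83   83  193  195  193  195   83   70   70
-0.14  171  185  185  185  192  185  192  185  185  185  170
-0.13   70   70   82  177  185   96  186   82   82   70   70
-0.12   70   70   82   82   96   96   96   82   82   70   70
-0.11   70   70   82   82   88   96   85   82   82   70   70
-0.1   70   70   82   82   82   83   82   82   82   70   70
-0.09   70   70   72   73   70   70   70   70   70   70   7
[... 646 characters left out ...]
  107   --   83   86   --   --
-0.17  170   70   84   84  118   95   --   --   --   --   --
-0.16   71   69   82   85  120   98   --   --   --   --   --
-0.15  172   70   81   82   88   97  135   --   83   --   --
-0.14  120   71   72   83   92   96   97   --   84   --   --
-0.13   70   71   81   83   94   98   99   --   84   --   --
-0.12   62   71   80   81   94   97   97   --   84   --   73
-0.11   53   71   82   83   88   98   96   --   84   --   72
-0.1   30   72   76   82   83   87   --   83   83   --   72
-0.09   69   72   73   80   77   --   83   69   83   --   71
-0.08   69  172  158  161  157  155  156  151  160  179  156
-0.07   70  168   70   70   70   71   71   70   71   71   --
```

The tray's underside is 92 mm below the TCP: it slid 10 mm in the pads at lift-off. So that contact was simply the stage floor, and the dishes are still seated (tops at 96 mm). I'll lower the last 7 mm and hold.

Call:
step_arm --series "0 0 0 -0.004 0;0 0 0 -0.0025 0;0 0 0 -0.001 0;0 0 0 0 0;0 0 0 0 0;0 0 0 0 0;0 0 0 0 0;0 0 0 0 0"

```text
time: 9.45
eef_pos: [0.5951, 0.1214, 0.1614]
tcp_rot: [-0.0, 1.0, -0.021, 0.0]
wrist_force: [-4.2, 0.2, 4.2]
finger_gap: 0.0095
gripper_force: 35.0
```

```bash
python3 - <<'E'
from h import *
st();w=load('wrist');print(w['extrinsics'][:3,3],w['extrinsics'][:3,2])
E
```

```text
t 9.45 p [0.5951 0.1214 0.1614] yang -92.45 z [ 0.  0. -1.] q [0.007 0.608 1.336 0.    1.198 1.62 ] F [-4.2  0.2  4.2] gap 0.0095
[0.67404478 0.11673372 0.25045769] [-0.30658599  0.01330929 -0.95174991]
```

Tray is flat on the stage in line with the guide. Now release, rise and back off.

Call:
step_arm --series "60 0 0 0 0;60 0 0 0 0;60 0 0 0 0;60 0 0 0.01 0;60 0 0 0.03 0;60 0 0 0.04 0;60 -0.03 -0.03 0.04 0;60 -0.03 -0.05 0.03 0"

```text
time: 10.45
eef_pos: [0.5358, 0.0436, 0.3122]
tcp_rot: [0.0, 1.0, -0.02, 0.001]
wrist_force: [0.7, -0.6, -0.8]
finger_gap: 0.0525
gripper_force: 0.0
```

```bash
python3 - <<'E'
from h import *
st()
th=-.0419;M=np.array([[np.cos(th),np.sin(th)],[-np.sin(th),np.cos(th)]])
w=shot('wrist');s=shot('side')
for w in(w,s):
    c=cloud(w);ok=w['depth']>0
    H=(c[...,:2]-np.array([.760,.1142]))@M.T
    t=ok&(abs(c[...,2]-.076)<.0025)&(abs(H[...,1])<.075)&(H[...,0]<-.06)&(H[...,0]>-.26)&(w['img'].max(2)>75)
    print(t.sum(),cv2.minAreaRect(H[t].astype(np.float32).copy()),np.median(c[t][:,2]))
    t=ok&(abs(c[...,2]-.121)<.004)&(abs(H[...,1])<.03)&(H[...,0]<-.13)&(H[...,0]>-.2)
    print(t.sum(),cv2.minAreaRect(H[t].astype(np.float32).copy()) if t.sum()>2 else '')
cv2.imwrite('pics/g.png',np.vstack([load('wrist')['img'][:300,:,::-1],load('side')['img'][60:330,:,::-1]]))
E
```

```text
t 10.45 p [0.5358 0.0436 0.3122] yang -92.33 z [ 0.003 -0.    -1.   ] q [-0.139  0.351  1.316  0.     1.472  1.472] F [ 0.7 -0.6 -0.8] gap 0.0525
13175 ((-0.16963717341423035, -0.0011520721018314362), (0.11665047705173492, 0.16536714136600494), 89.9618911743164) 0.07588313110221617
402 ((-0.1710619330406189, -0.0015339469537138939), (0.010057193227112293, 0.027414627373218536), 89.71148681640625)
447 ((-0.16759023070335388, 0.00011389702558517456), (0.16585806012153625, 0.12758858501911163), 0.9527283906936646) 0.07623689698604974
23 ((-0.17151036858558655, -0.0016252221539616585), (0.015197055414319038, 0.025538146495819092), 83.36433410644531)
```

View pics/g.png

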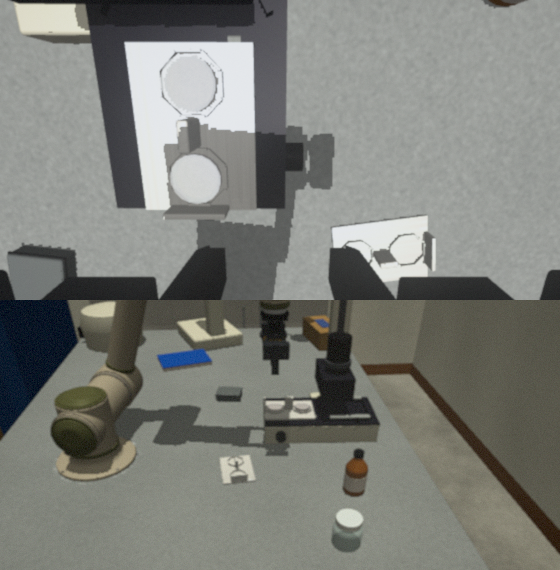

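The tray lies flat, centred (y≈-1 mm, x≈-170 mm from home) and square, with both dishes seated. The wrist camera sits ahead of the gripper, so I must turn it away from the head. I also need a backward lean, so I'll see how the arm behaves past its reach in free air, clear of the microscope.

Call:
step_arm --series "60 0.045 -0.04 0.02 10;60 0.045 -0.04 0.02 10;60 0.05 -0.03 0.02 10;60 0.05 -0.02 0.02 10;60 0.055 -0.01 0.02 10;60 0.055 -0.01 0.02 10;60 0.055 -0.01 0 10;60 0.055 -0.01 0 10" --force 20

```text
time: 11.55
eef_pos: [0.7959, -0.104, 0.3471]
tcp_rot: [0.025, 0.782, 0.622, 0.04]
wrist_force: [0.1, -0.1, 0.7]
finger_gap: 0.0529
gripper_force: 0.0
```

```bash
python3 -c "
from h import *
st()"
```

```text
t 11.55 p [ 0.7959 -0.104   0.3471] yang -13.11 z [ 0.093  0.01  -0.996] q [-0.285  0.889  0.222  0.039  1.944 -0.042] F [ 0.1 -0.1  0.7] gap 0.0529
```

A lean of 5° appeared at the reach limit. I'll push further out to see whether it grows.

Call:
step_arm --series "60 0.06 0 0 10;60 0.06 0 0 10;60 0.06 0 0 10;60 0.06 0 0 10;60 0.06 0 0 10;60 0.06 0 0 10;60 0.06 0 0 10;60 0.06 0 0 10"

```text
time: 12.55
eef_pos: [0.8819, -0.0568, 0.1999]
tcp_rot: [0.085, 0.205, 0.967, 0.124]
wrist_force: [-0.3, 0.0, 0.3]
finger_gap: 0.0528
gripper_force: 0.0
```

```bash
python3 -c "
from h import *
st()"
```

```text
t 12.55 p [ 0.8819 -0.0568  0.1999] yang 66.97 z [ 0.215  0.205 -0.955] q [-0.251  1.08   0.222  0.257  1.674 -1.356] F [-0.3  0.   0.3] gap 0.0528
```

The lean grows about radially outwards, now 17° in the direction 44°. I'll turn the gripper so that further outward pull completes the lean across the closing axis.

Call:
step_arm --series "60 0 0 0.02 10;60 0 0 0.02 10;60 0 0 0.02 10;60 0 0 0.02 10;60 0 0 0.02 10;60 0.06 0 0.01 0;60 0.06 0 0.01 0;60 0.06 0 0.01 0"

```text
time: 13.55
eef_pos: [0.8477, -0.0318, 0.2529]
tcp_rot: [0.091, -0.209, 0.964, 0.139]
wrist_force: [-0.3, -0.3, -0.1]
finger_gap: 0.0527
gripper_force: 0.0
```

```bash
cat >> h.py <<'E'
def lean():
    q=arm.get_obs()['tcp_rot'];r=R.from_quat([q[1],q[2],q[3],q[0]]).as_matrix()
    print('lean',np.degrees(np.arccos(-r[2,2])).round(1),'az',np.degrees(np.arctan2(r[1,2],r[0,2])).round(1),'y.z',r[2,1].round(3))
E
python3 -c "
from h import *
st();lean()"
```

```text
t 13.55 p [ 0.8477 -0.0318  0.2529] yang 116.11 z [ 0.117  0.306 -0.945] q [-0.249  1.018  0.222  0.345  1.845 -2.143] F [-0.3 -0.3 -0.1] gap 0.0527
lean 19.1 az 69.1 y.z 0.23
```

Call:
step_arm --series "60 0.062 0 0 0;60 0.062 0 0 0;60 0.062 0 0 0;60 0.062 0 0 0;60 0.062 0 0 0;60 0.062 0 0 0;60 0.062 0 0 0;60 0.062 0 0 0"

```text
time: 14.55
eef_pos: [0.9326, 0.0011, 0.1427]
tcp_rot: [0.217, -0.185, 0.952, 0.109]
wrist_force: [0.5, -0.4, 1.1]
finger_gap: 0.0527
gripper_force: 0.0
```

```bash
python3 -c "
from h import *
st();lean()"
```

```text
t 14.55 p [0.9326 0.0011 0.1427] yang 113.81 z [ 0.373  0.288 -0.882] q [-0.197  1.163  0.222  0.367  1.43  -2.144] F [ 0.5 -0.4  1.1] gap 0.0527
lean 28.1 az 37.7 y.z 0.127
```

Call:
step_arm --series "60 -0.01 -0.03 0.03 6;60 -0.01 -0.03 0.03 6;60 0 -0.03 0.03 0;60 0.062 0 0 0;60 0.062 0 0 0;60 0.062 0 0 0;60 0.062 0 0 0;60 0.062 0 0 0"

```text
time: 15.55
eef_pos: [0.9442, -0.0477, 0.1615]
tcp_rot: [0.284, -0.261, 0.918, 0.096]
wrist_force: [1.3, -0.2, 0.4]
finger_gap: 0.053
gripper_force: 0.0
```

```bash
python3 -c "
from h import *
st();lean()"
```

```text
t 15.55 p [ 0.9442 -0.0477  0.1615] yang 122.26 z [ 0.471  0.325 -0.82 ] q [-0.262  1.154  0.222  0.462  1.364 -2.39 ] F [ 1.3 -0.2  0.4] gap 0.053
lean 34.9 az 34.6 y.z 0.029
```

Lean is 34.9°, across the closing axis, which is what's needed. I'll return inside the reach, up and along the right of the microscope, turning the lean towards the guide axis.

Call:
step_arm --series "60 -0.02 -0.015 0.035 -4.3;60 -0.02 -0.015 0.035 -4.3;60 -0.02 -0.015 0.035 -4.3;60 -0.02 -0.015 0.035 -4.3;60 -0.05 0 0 -4.3;60 -0.05 0 0 -4.3;60 -0.05 0 0 -4.3;60 -0.05 0 0 -4.3"

```text
time: 16.55
eef_pos: [0.662, -0.1079, 0.3024]
tcp_rot: [0.3, 0.023, 0.954, 0.008]
wrist_force: [-0.1, -1.2, 0.4]
finger_gap: 0.0533
gripper_force: 0.0
```

```bash
python3 -c "
from h import *
st();lean()"
```

```text
t 16.55 p [ 0.662  -0.1079  0.3024] yang 87.75 z [ 0.573  0.001 -0.82 ] q [-0.401  0.434  1.312  0.305  0.848 -2.062] F [-0.1 -1.2  0.4] gap 0.0533
lean 35.0 az 0.1 y.z 0.029
```

Call:
step_arm --series "15 -0.05 0.02 0 0;15 -0.05 0.02 0 0;15 -0.05 0.02 0 0;15 -0.05 0.02 0 0;15 -0.009 0.039 0 0;15 -0.009 0.039 0 0;15 -0.009 0.039 0 0;15 -0.009 0.039 0 0"

```text
time: 17.55
eef_pos: [0.4274, 0.1292, 0.3025]
tcp_rot: [0.301, 0.022, 0.953, 0.009]
wrist_force: [-0.6, -0.6, 0.5]
finger_gap: 0.0128
gripper_force: 0.0
```

Call:
step_arm --series "15 0 0 -0.025 0;15 0 0 -0.025 0;15 0 0 -0.025 0;15 0 0 -0.025 0;15 0 0 -0.02 0;15 0 0 -0.02 0;15 0 0 -0.015 0;15 0 0 -0.008 0"

```text
time: 18.55
eef_pos: [0.4354, 0.1321, 0.1586]
tcp_rot: [0.289, 0.022, 0.957, 0.006]
wrist_force: [-0.7, -0.6, 0.4]
finger_gap: 0.0133
gripper_force: 0.0
```

```bash
python3 - <<'E'
from h import *
st();lean();s=shot('side');w=shot('wrist')
im=np.vstack([cv2.resize(s['img'][90:220,210:390],None,fx=2.4,fy=2.4,interpolation=2),cv2.resize(w['img'][40:400],(432,278))])[:,:,::-1]
cv2.imwrite('pics/i.png',im)
E
```

```text
t 18.55 p [0.4354 0.1321 0.1586] yang 87.81 z [ 0.553 -0.001 -0.833] q [ 0.044  0.325  2.058 -0.147  0.175 -1.344] F [-0.7 -0.6  0.4] gap 0.0133
lean 33.6 az -0.1 y.z 0.024
```

View pics/i.png

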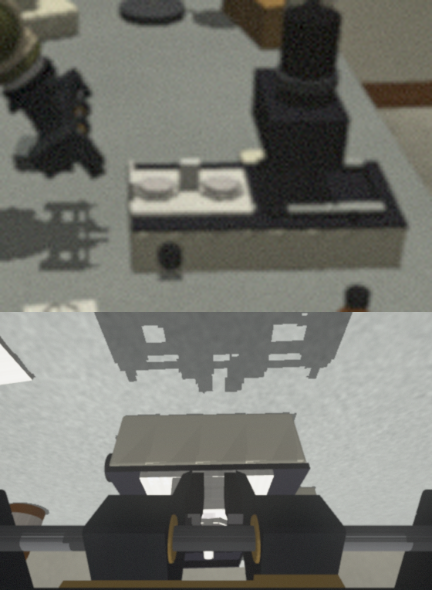

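The finger tips stand behind and above the rear edge, and joint 5 is at its limit, so I'll come forward a little, then lower.

Call:
step_arm --series "15 0.01 -0.002 0 0;15 0.008 -0.002 0 0;15 0 0 -0.006 0;15 0 0 -0.006 0;15 0 0 -0.006 0;15 0 0 -0.004 0;15 0 0 0 0;15 0 0 0 0"

```text
time: 19.65
eef_pos: [0.4564, 0.1299, 0.1455]
tcp_rot: [0.282, 0.022, 0.959, 0.005]
wrist_force: [0.1, 0.2, -0.4]
finger_gap: 0.0134
gripper_force: 0.0
```

```bash
python3 -c "
from h import *
st();lean()"
```

```text
t 19.65 p [0.4564 0.1299 0.1455] yang 87.74 z [ 0.542 -0.003 -0.84 ] q [ 0.036  0.377  2.019 -0.133  0.175 -1.365] F [ 0.1  0.2 -0.4] gap 0.0134
lean 32.8 az -0.4 y.z 0.021
```

Call:
step_arm --series "15 0.006 -0.001 0 0;15 0.006 -0.001 0 0;15 0.008 -0.001 -0.002 0;15 0.012 -0.001 -0.002 0;15 0.014 -0.001 0 0;15 0.014 -0.001 0 0;15 0.014 -0.001 0 0;15 0.012 -0.001 0 0"

```text
time: 20.65
eef_pos: [0.5434, 0.1218, 0.1414]
tcp_rot: [0.282, 0.022, 0.959, 0.005]
wrist_force: [-2.1, 0.5, -0.3]
finger_gap: 0.0131
gripper_force: 1.3
```

```bash
python3 - <<'E'
from h import *
st();lean();s=shot('side')
th=-.0419;M=np.array([[np.cos(th),np.sin(th)],[-np.sin(th),np.cos(th)]])
c=cloud(s);H=(c[...,:2]-np.array([.760,.1142]))@M.T
t=(abs(c[...,2]-.0765)<.003)&(abs(H[...,1])<.075)&(H[...,0]>-.26)&(s['img'].max(2)>100)
print(t.sum(),cv2.minAreaRect(H[t].astype(np.float32).copy()),np.percentile(H[t],[1,99],axis=0))
cv2.imwrite('pics/j.png',cv2.resize(s['img'][90:220,210:390],None,fx=3.5,fy=3.5,interpolation=2)[:,:,::-1])
E
```

```text
t 20.65 p [0.5434 0.1218 0.1414] yang 87.73 z [ 0.542 -0.003 -0.841] q [ 0.011  0.48   1.81  -0.034  0.279 -1.484] F [-2.1  0.5 -0.3] gap 0.0131
lean 32.8 az -0.4 y.z 0.021
348 ((-0.09400174021720886, 0.0002115294337272644), (0.12801767885684967, 0.15609493851661682), 88.98932647705078) [[-0.17023166 -0.06138268]
 [-0.01755759  0.05555236]]
```

View pics/j.png

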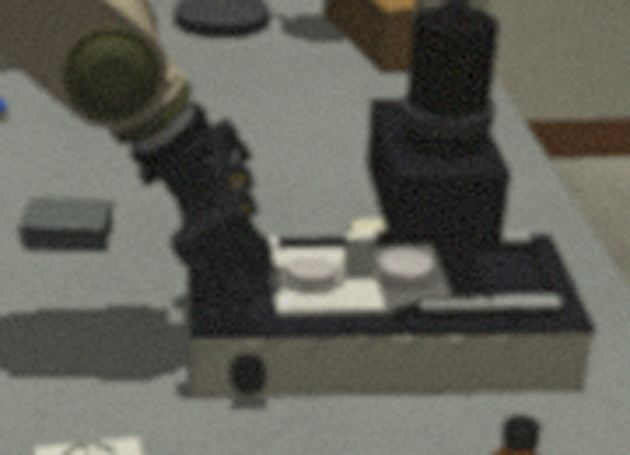

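The tray slides into the guide with 2 N of friction, the right edge is under the lip, and the dishes are seated. On to the catch.

Call:
step_arm --series "15 0.011 -0.0005 0 0;15 0.011 -0.0005 0 0;15 0.011 -0.0005 0 0;15 0.011 -0.0005 0 0;15 0.011 -0.0005 0 0;15 0.008 -0.0004 0 0;15 0.006 -0.0003 0 0;15 0 0 0 0"

```text
time: 21.7
eef_pos: [0.6119, 0.1185, 0.1415]
tcp_rot: [0.283, 0.022, 0.959, 0.005]
wrist_force: [-0.9, 0.7, -0.5]
finger_gap: 0.0132
gripper_force: 0.4
```

Call:
step_arm --series "15 0.004 -0.0002 0 0;15 0.004 -0.0002 0 0;15 0.003 -0.0001 0 0;15 0.003 -0.0001 0 0;15 0.002 -0.0001 0 0;15 0.002 -0.0001 0 0;15 0.002 0 0 0;15 0 0 0 0"

```text
time: 22.7
eef_pos: [0.6319, 0.1177, 0.1417]
tcp_rot: [0.283, 0.022, 0.959, 0.005]
wrist_force: [-0.3, -0.4, -0.2]
finger_gap: 0.0136
gripper_force: 0.1
```

Call:
step_arm --series "15 0.002 0 0 0;15 0.002 0 0 0;15 0.0015 0 0 0;15 0.001 0 0 0;15 0.001 0 0 0;15 0 0 0 0;15 0 0 0 0;15 0 0 0 0"

```text
time: 23.7
eef_pos: [0.6379, 0.118, 0.1414]
tcp_rot: [0.281, 0.022, 0.959, 0.005]
wrist_force: [-11.0, 0.3, 5.0]
finger_gap: 0.0134
gripper_force: 5.4
```

```bash
python3 - <<'E'
from h import *
st();s=shot('side')
cv2.imwrite('pics/k.png',cv2.resize(s['img'][125:215,250:390],None,fx=5,fy=5,interpolation=2)[:,:,::-1])
E
```

```text
t 23.7 p [0.6379 0.118  0.1414] yang 87.75 z [ 0.54  -0.003 -0.842] q [ 0.002  0.592  1.555 -0.011  0.424 -1.515] F [-11.    0.3   5. ] gap 0.0134
```

View pics/k.png

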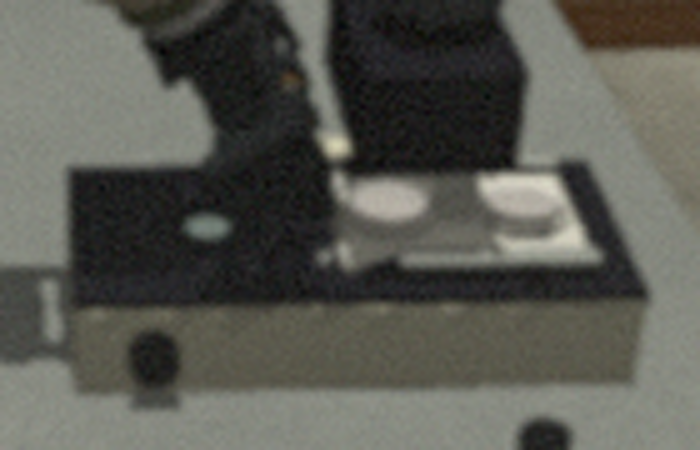

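That was my eleventh picture, one over the limit of 10, so I won't view any more. It shows the catch at (325,257) right behind the tray's rear edge and both dishes seated. The force is 11 N; I'll press on to 18 N to be sure of the stop.

Call:
step_arm --series "15 0.0015 0 0 0;15 0.001 0 0 0;15 0 0 0 0;15 0 0 0 0;15 0 0 0 0;15 0 0 0 0;15 0 0 0 0;15 0 0 0 0"

```text
time: 24.75
eef_pos: [0.6387, 0.1183, 0.1413]
tcp_rot: [0.279, 0.022, 0.96, 0.005]
wrist_force: [-25.6, 0.6, 15.0]
finger_gap: 0.0133
gripper_force: 12.7
```

25 N against a rigid stop, so the tray is home. Back off.

Call:
step_arm --series "15 -0.004 0 0 0;15 -0.006 0 0 0;15 -0.015 0.001 0 0;15 -0.02 0.001 0 0;15 -0.02 0.001 0.005 0;15 -0.02 0.001 0.02 0;15 -0.02 0 0.03 0;15 0 0 0.03 0"

```text
time: 25.75
eef_pos: [0.5355, 0.1219, 0.2273]
tcp_rot: [0.282, 0.022, 0.959, 0.005]
wrist_force: [-0.1, -0.6, -0.1]
finger_gap: 0.0128
gripper_force: 0.0
```

```bash
python3 - <<'E'
from h import *
st()
th=-.0419;M=np.array([[np.cos(th),np.sin(th)],[-np.sin(th),np.cos(th)]])
for n in('side','wrist','top'):
    s=shot(n);c=cloud(s);H=(c[...,:2]-np.array([.760,.1142]))@M.T;b=s['img'].max(2);ok=s['depth']>0
    t=ok&(abs(c[...,2]-.0765)<.003)&(abs(H[...,1])<.053)&(H[...,0]>-.14)&(H[...,0]<.1)&(b>100)
    k=ok&(abs(H[...,1]+.042)<.012)&(abs(H[...,0]+.092)<.012)&(c[...,2]<.08)
    p=ok&(c[...,2]>.095)&(c[...,2]<.108)&(abs(H[...,1])<.032)&(H[...,0]>-.1)&(H[...,0]<-.06)
    print(n,t.sum(),np.percentile(H[t],[1,50,99],axis=0).round(4).tolist() if t.any() else '','catch z max',np.sort(c[k][:,2])[-5:].round(4), 'bright',b[k].max() if k.any() else '','plate',p.sum(),np.percentile(H[p],[2,50,98],axis=0).round(4).tolist() if p.any() else '')
    for x0 in(.044,-.044):
        d=ok&(np.hypot(H[...,0]-x0,H[...,1])<.03)&(abs(c[...,2]-.09)<.004)
        print(' dish',d.sum(),np.median(H[d],axis=0).round(4) if d.any() else '',np.median(c[d][:,2]).round(4) if d.any() else '')
E
```

```text
t 25.75 p [0.5355 0.1219 0.2273] yang 87.74 z [ 0.541 -0.003 -0.841] q [ 0.011  0.329  1.726 -0.019  0.514 -1.499] F [-0.1 -0.6 -0.1] gap 0.0128
side 176 [[-0.0818, -0.0477], [0.0093, -0.0248], [0.0806, 0.052]] catch z max [0.0724 0.0727 0.0728 0.0739 0.0759] bright 112 plate 30 [[-0.0805, -0.0317], [-0.0778, -0.011], [-0.0742, 0.0298]]
 dish 110 [ 0.0437 -0.0058] 0.0907
 dish 104 [-0.0445 -0.0049] 0.0903
wrist 1608 [[-0.0815, -0.0527], [-0.0649, -0.0006], [0.0158, 0.0525]] catch z max [0.0761 0.0765 0.0765 0.0767 0.0769] bright 247 plate 612 [[-0.0814, -0.0285], [-0.0801, 0.0003], [-0.0759, 0.0272]]
 dish 96 [0.0227 0.0057] 0.0894
 dish 337 [-0.0338  0.0007] 0.09
top 40 [[-0.0774, -0.0516], [0.0676, -0.0295], [0.0788, 0.049]] catch z max [0.0753 0.0758 0.0759 0.0766 0.077 ] bright 90 plate 29 [[-0.0801, -0.0283], [-0.0777, 0.0006], [-0.0733, 0.0254]]
 dish 10 [ 0.0624 -0.0119] 0.0906
 dish 1 [-0.0671 -0.0003] 0.0873
```

The front plate's face is at -80 mm and the tray is centred. I'll check the catch height from the saved wrist depth before handing in.

```bash
python3 - <<'E'
from h import *
th=-.0419;M=np.array([[np.cos(th),np.sin(th)],[-np.sin(th),np.cos(th)]])
s=load('wrist');c=cloud(s);H=(c[...,:2]-np.array([.760,.1142]))@M.T
for x0 in np.arange(-.098,-.079,.002):
    k=(abs(H[...,1]+.042)<.004)&(abs(H[...,0]-x0)<.001);f=(abs(H[...,1]-.042)<.004)&(abs(H[...,0]-x0)<.001)
    print(round(x0,3),k.sum(),np.median(c[k][:,2]).round(4),np.median(c[f][:,2]).round(4))
E
```

```text
-0.098 10 0.0702 0.07
-0.096 10 0.0702 0.0702
-0.094 13 0.0698 0.0698
-0.092 19 0.0706 0.0699
-0.09 21 0.0716 0.0703
-0.088 15 0.0727 0.0701
-0.086 5 0.0733 0.0699
-0.084 0 nan 0.0698
-0.082 5 0.0723 0.0701
-0.08 44 0.0732 0.0734
  return _methods._mean(a, axis=axis, dtype=dtype,
  ret = ret.dtype.type(ret / rcount)
```

The wedge rises to about 3.5 mm or more at x≈-86 mm, with a gap of bare floor before the tray, so the catch is up. Handing in.

```bash
python3 -c "
from h import *
print(order.hand_in())"
```

```text
the job is handed in; nothing more can be done
None
```

I handed the job in with the tray measured home against the stop (25 N), the catch up behind it, both dishes in their pockets and the gripper clear; no verdict came back, and I viewed 11 pictures, one over the limit of 10.

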